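# Unscrew the wing nut from the spool stand

### The arm

A 7-joint arm with a two-finger parallel gripper is mounted at the origin on the work surface. World frame = base frame: x ahead of the robot, y to its left, z up, the work surface at z = 0. Lengths are in mm, angles in degrees, forces in N, time in s.
With the tool pointing down it reaches from about 350 to 900 mm from the base axis. Payload 7.2 kg.
Tool frame: the origin (TCP) lies at the very end of the fingers, on their centre line; the grasp point (between the pads) lies 19 mm behind it (r.pinch_z is the distance from the TCP to the grasp point, in mm); z points along the fingers, y is the line along which they close (so a half turn about z gives the same grasp; the last joint's range is limited). The gripper opens to 88 mm and grips with 3 to 60 N. Pads are 20 mm wide; open, the fingers measure 115 mm over their backs; the gripper's body (75 mm by 178 mm) begins 61 mm behind the grasp point.
Start: joints at [-77.017, 23.554, -0.728, 91.456, 0.321, 64.991, -4.71], TCP at [181.602, 598.038, 222.653] pointing down, gripper open.
Joint ranges: [-169.25, 169.25], [-16.82, 113.86], [-84.01, 82.57], [7.8, 145.47], [-59.2, 239.2], [7.22, 106.19], [-163.78, 163.78]. Speed limits (degrees/s): [136.94, 136.94, 172.46, 172.46, 180, 180, 180].

### API

Orientations are given as [roll, pitch, yaw] about the fixed x, y, z axes, in that order (R = Rz(yaw) Ry(pitch) Rx(roll)).
In Python, from rig import r gives the robot as it stands.
- The arm moves only by the tool carry_out, never from a script. Its argument "deltas" is one flat list of numbers, 5 for each row, row after row: the closure, from -1 (fully open) to 1 (shut), so that 0 is half open, then the shift along the tool's x, y, z in m, then the turn about the tool's z in degrees. A call has 1 to 12 rows; each row is the pose to reach, as a shift and turn from the pose commanded when the call began, along the tool's axes at that moment; what a row does not reach only later rows make up. A row lasts 1/10 s, in which the tool goes at most 50 mm and 8.59 degrees, less where a joint would pass 70% of its speed; a pose out of reach is approached as far as the arm can. A call with a gripper value outside its range is refused whole. The fingers move at their own pace and stop on an object; "squeeze" is the grip in N (left out, the last holds). Time passes only in rows, so rows that repeat a pose let the fingers close. It gives the time, the measured TCP pose, the force, the opening and the grip force at its end, in the units of the state.
- r.state(): the state, without advancing time (a new reading comes with each control period).
- r.read_camera(name): name is "scene" or "top" or "wrist"; returns a dict with "img" (400x640x3 uint8, red, green, blue), "fov_y" (degrees; the focal length in pixels is half the picture's height over the tangent of half this angle, whatever the lens; pixels are square), "cx", "cy" (the principal point, pixels), "R" (3x3) and "t" (3): a world point X has camera coordinates R X + t. Camera axes: x right, y down, z forward; pixel columns grow to the right and rows downward; lengths in mm; the calibration is good to about 2 mm. The wrist camera is an equidistant fisheye: a pixel r from the principal point sees the ray r / f radians off the axis. A picture is of the moment at which its call begins. There is no depth.
- r.hand_in(): hands the job in; it is judged then, once.
The state is a dict: "clock": time; "joint_positions": joint angles; "dq": joint speeds; "effort": joint torques, N m; "ee_pos": TCP position; "tool_rot": TCP orientation; "force": force on the tool from outside, world axes, zero at the start; "moment": the same for the moment, N m; "opening": finger opening in mm; "gripper_force": force on a finger pad.
Only numpy, scipy, OpenCV 4.12 (cv2) and the standard library are available. Lean on these libraries where they do the work, as an engineer would, in place of code of your own. Each camera call takes 0.05 s, during which the arm holds its last target. There are 200 camera calls.

### The job

Change-over of an empty printer spool: unscrew the big wing nut that holds the spool on its threaded stand (two and a half turns counter-clockwise seen from above; its wings can simply be pushed round), lift the freed nut off the post, and set it down gently in the shallow wooden tray, right way up and flat on the tray's floor. Leave the spool sitting on the stand and do not disturb the other things on the desk.

Things in the scene. Friction and masses are not known exactly. Their poses are not given: they have to be found in the camera images.
- wing_nut: Black plastic wing nut, about 0.1 kg, loose on the post. Origin: centre of its underside; z up along its axis. Hub 52 mm in diameter (16-sided), 43 mm high, bored through. Two flat wings along its own +x and -x, 10 mm thick, reaching 58 mm from the axis, between 13 and 43 mm above the underside. The hub can be gripped across its own y, between the wings.
- nut_grip (a point): Point on the nut's axis 30 mm above its underside, axes as the nut. Thread: turned counter-clockwise from above the nut rises 8 mm a turn (play 1 mm) from its start on the spool's top face, easily, without being tight. It cannot be pulled off before 2.5 turns (20 mm rise); from there to 3.3 turns it lifts freely; past 3.5 turns it only clicks down 8 mm.
- stand: Spool stand, fixed to the desk: round steel foot 156 mm in diameter and 12 mm thick with an upright aluminium post on its axis. Origin: centre of the foot's underside; z up. Thread 36 mm in diameter between about 56 and 87 mm above the origin; above it a plain pilot 23 mm in diameter up to 114.5 mm. A nut whose underside is higher than 115 mm is clear of the post.
- spool: Empty grey plastic spool, loose, 0.25 kg: two flanges 132 mm in diameter, 44 mm high overall, lying round the post on the foot; it may turn. Origin: centre of its underside, 12 mm above the stand's origin. Its top face, under the nut, is 56 mm above the stand's origin.
- tray: Shallow open plywood tray, fixed, 170 x 170 mm outside, walls 4 mm thick and 22 mm high, floor 4 mm thick. Origin: centre of its underside, x and y along its sides.
- book: Closed book, 165 x 124 x 27 mm, lying flat, does not move; tray and book may have changed sides. Origin: centre of its underside.
- mug: White mug, 80 mm diameter, 90 mm high; bystander. Origin: centre of its underside.
- stapler: Black and steel stapler, 140 x 36 mm, 55 mm high; bystander. Origin: centre of its underside.
- screwdriver: Screwdriver 160 mm long lying on the desk; bystander.
- sticky_notes: Block of paper notes 76 x 76 x 25 mm; bystander. Origin: centre of its underside.
- wrench: Steel wrench 150 mm long lying on the desk; bystander.
- cactus: Potted cactus, 72 mm diameter, 110 mm high; bystander. Origin: centre of its underside.
- phone: Black phone 150 x 72 x 9 mm lying flat; bystander. Origin: centre of its underside.

How it is judged (in metres and radians):
On the way, in this order (a step that is already met when the one before it is completed fails the run):
1. the nut has been screwed up the post by at least 18 mm and is still on it (z of wing_nut in the frame of stand between 0.074 and 0.106 m and horizontal distance between wing_nut and stand below 0.01 m), for 0.1 s.
2. the nut has been lifted clear of the post (z of wing_nut in the frame of stand above 0.115 m), for 0.1 s.
At the end, for the whole second after the job is handed in: The wing nut is at rest in the tray, right way up (within 0.12 rad), its underside within 10 mm of the tray's underside level (floor at 4 mm), its axis within 60 mm of the tray's centre along both sides; the spool still sits flat on the stand's foot round the post (within 20 mm of its axis) (x of wing_nut in the frame of tray between -0.06 and 0.06 m and y of wing_nut in the frame of tray between -0.06 and 0.06 m and z of wing_nut in the frame of tray between 0 and 0.01 m and angle between wing_nut's own z axis and vertical below 0.12 rad and linear speed of wing_nut below 0.02 m/s and horizontal distance between spool and stand below 0.02 m and z of spool in the frame of stand below 0.018 m and angle between spool's own z axis and vertical below 0.08 rad); the robot touches nothing.
It fails at once if a bystander was moved by more than 30 mm (distance of any of mug, stapler, screwdriver, sticky_notes, wrench, cactus, phone from where it was at the start of the episode above 0.03 m).
It fails at once if the nut was slammed or pressed hard into the tray (more than 60 N) (contact force between wing_nut and tray above 60 N).
It fails at once if the nut was let fall from more than about 20 mm over the tray (linear speed of wing_nut above 0.6 m/s and contact force between wing_nut and the fingers below 0.5 N and z of wing_nut in the frame of tray below 0.06 m and horizontal distance between wing_nut and tray below 0.12 m).
It also fails if it takes over 72 s, if anything falls off the work surface, if the arm or the gripper's body presses on something with over 40 N, if the wrist force passes 120 N, or if a joint passes its speed limit or range.

## Working session

There is one attempt and no reset: what is moved stays moved. The work goes in short steps, Python scripts to look and compute and a tool call to move; the robot and the scene stay as the last step left them, time stands still between calls to the robot, and variables do not carry over. Pictures are saved under pics/ and viewed, at most 12 in all, crops included, and the job is handed in when it is done.

Besides the shell and the picture viewer there is one more tool, called after ">>>" as name(argument=value, ...) on one line, values as JSON. carry_out: Moves the arm, as the interface text tells. Its arguments: {"type":"object","properties":{"deltas":{"type":"array"},"squeeze":{"type":"number"}},"required":["deltas"]}

```bash
mkdir -p pics; ls
cat > h.py <<'E'
import numpy as np, cv2
from rig import r
def shot(name,fn=None):
    c=r.read_camera(name)
    if fn: cv2.imwrite('pics/'+fn,c['img'][:,:,::-1])
    return c
def ray(c,u,v):
    f=200/np.tan(np.radians(c['fov_y'])/2)
    d=np.array([(u-c['cx'])/f,(v-c['cy'])/f,1.])
    R=np.array(c['R']);t=np.array(c['t'])
    return -R.T@t, R.T@d
def onplane(c,u,v,z):
    o,d=ray(c,u,v); return o+d*(z-o[2])/d[2]
def proj(c,X):
    f=200/np.tan(np.radians(c['fov_y'])/2)
    p=np.array(c['R'])@np.array(X,float)+np.array(c['t'])
    return f*p[0]/p[2]+c['cx'],f*p[1]/p[2]+c['cy']
E
python3 - <<'E'
from h import *
for n in('top','scene'):
    c=shot(n,n+'1.png'); print(n,c['fov_y'],c['cx'],c['cy'],np.round(-np.array(c['R']).T@c['t']),np.round(c['R'],2).tolist())
s=r.state();print(s['ee_pos'],s['tool_rot'],s['opening'],s['clock'],r.pinch_z)
E
```

```text
pics
top 56.71248946515115 321.8205212160904 199.24339735013677 [455.  12. 867.] [[0.03, -1.0, 0.04], [-0.99, -0.03, -0.13], [0.13, -0.03, -0.99]]
scene 53.85386479629802 322.0776004559898 199.85075231397914 [1184. -372.  555.] [[0.5, 0.87, -0.01], [0.47, -0.28, -0.84], [-0.73, 0.41, -0.55]]
[181.47439067 597.59299332 221.90648821] [-1.79918057e+02  6.71881413e-03  1.63112389e+02] 87.94387823164443 0.1 18.700000000000003
```

View pics/top1.png

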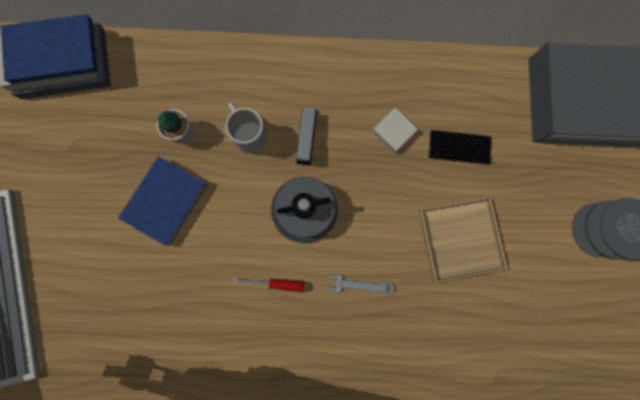

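View pics/scene1.png

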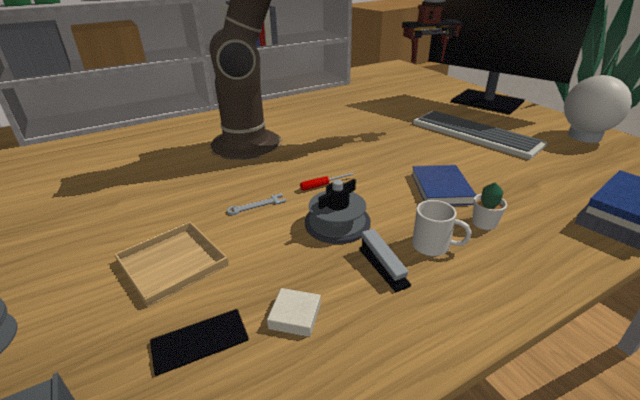

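The top view shows the nut at about (304,206), with its wings running from (278,211) to (331,200). The spool and stand are around (305,210). The tray is centred near (464,240), with corners at about (421,212), (491,199), (507,269) and (437,281). The scene view agrees, and the book lies on the other side.

```bash
cat > m.py <<'E'
from h import *
def blackrect(c,box,th=45):
    x0,y0,x1,y1=box; im=c['img'][y0:y1,x0:x1].astype(int).max(2)
    m=(im<th).astype(np.uint8)
    n,l,s,ce=cv2.connectedComponentsWithStats(m)
    k=1+np.argmax(s[1:,4]); m=(l==k).astype(np.uint8)
    p=np.argwhere(m)[:,::-1]+[x0,y0]
    return p
E
python3 - <<'E'
from m import *
c=shot('top')
im=c['img']; print(im[204:208,270:340:4].max(2))
for th in(15,22,30):
    p=blackrect(c,(265,180,345,235),th); q=np.array([onplane(c,u,v,95)[:2] for u,v in p]).astype(np.float32)
    print(th,len(p),p.min(0),p.max(0),cv2.minAreaRect(q),q.mean(0))
# pilot bright
hs=im[190:222,290:318].max(2); m=hs>110; ys,xs=np.nonzero(m); print('pilot',m.sum(),xs.mean()+290,ys.mean()+190,onplane(c,xs.mean()+290,ys.mean()+190,114.5))
# tray corners outside via edge guesses at z=22
for u,v in[(420,212),(492,199),(508,268),(437,282)]: print(onplane(c,u,v,22))
hsv=cv2.cvtColor(im,cv2.COLOR_RGB2HSV)
m=(hsv[:,:,1]<75)&(hsv[:,:,2]<110);m=m.astype(np.uint8);m[:170]=0;m[250:]=0;m[:,:260]=0;m[:,350:]=0
m=cv2.morphologyEx(m,cv2.MORPH_OPEN,np.ones((7,7)))
ct=max(cv2.findContours(m,0,2)[0],key=cv2.contourArea);(u,v),rad=cv2.minEnclosingCircle(ct)
print('spool',u,v,rad,onplane(c,u,v,56),onplane(c,u+rad,v,56)-onplane(c,u,v,56))
E
```

```text
[[115  63  79  81  78  70  18  98 128 119  54   5  21  30  42  51  43  73]
 [110  64  79  76  73  59  16  92 128 120  48  12  26  41  44  49  40  66]
 [106  62  79  72  61  35  20  80 126 116  38  16  40  48  43  44  40  65]
 [107  65  74  55  39  23  19  64 124 108  33  16  45  50  44  44  48  60]]
15 26 [310 201] [318 212] ((541.872314453125, 4.1498026847839355), (9.172781944274902, 24.532930374145508), 62.881019592285156) [542.9151     4.235173]
22 298 [278 194] [329 217] ((543.965576171875, 24.767852783203125), (99.17985534667969, 49.11257553100586), 79.54656982421875) [541.74615   22.394714]
30 429 [278 194] [329 218] ((543.4508666992188, 24.41655731201172), (100.05756378173828, 49.99741744995117), 79.54656982421875) [542.268     23.033445]
pilot 58 302.91379310344826 203.79310344827587 [544.9029514  26.0313676 114.5      ]
[ 545.81008961 -243.19718341   22.        ]
[ 581.86498428 -413.53391913   22.        ]
[ 423.70382667 -445.51346295   22.        ]
[ 388.13367542 -280.94240216   22.        ]
spool 303.9205322265625 209.1530303955078 33.40494155883789 [540.13192519  24.50195995  56.        ] [  2.38976853 -73.49443354   0.        ]
```

Run:
```python
from m import *
c=shot('top')
p=blackrect(c,(265,180,345,235),30); q=np.array([onplane(c,u,v,97)[:2] for u,v in p])-[543,25]
d=np.hypot(*q.T)
for s in(1,-1):
    t=q[(d>35)&(q[:,1]*s>0)]; print(t.mean(0),len(t),d[(q[:,1]*s>0)].max(),np.degrees(np.arctan2(*t.mean(0)[::-1])))
c=shot('scene')
for z,X in((114.5,'pilot'),):
    print(proj(c,[543,25,114.5]),proj(c,[543,25,56]))
im=c['img'];g=im[172:192,328:350].max(2);ys,xs=np.nonzero(g>110);print(xs.mean()+328,ys.mean()+172,ys.min()+172)
cv2.imwrite('pics/s2.png',cv2.resize(im[160:250,290:390,::-1],None,fx=6,fy=6))
```

```text
[-11.17456869  42.4352889 ] 39 54.06017975009588 104.75289083509064
[ 11.50660832 -43.5281636 ] 51 56.36979233066163 -75.19265301431484
(np.float64(336.91938859398056), np.float64(180.85913246936792)) (np.float64(336.7708342456487), np.float64(202.9041206212249))
338.248031496063 177.4015748031496 172
```

View pics/s2.png

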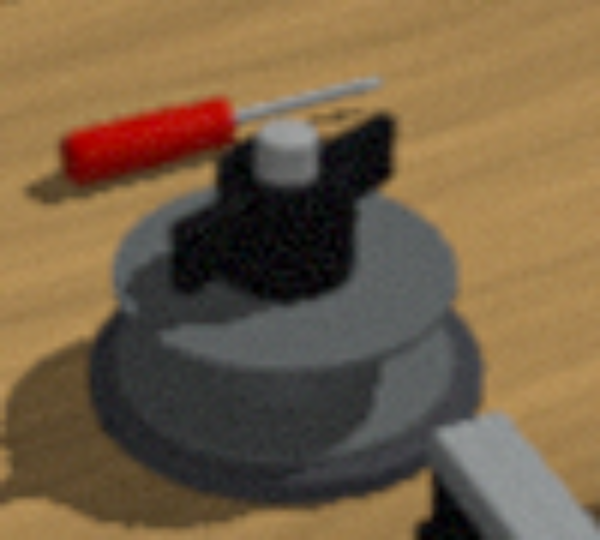

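The spool and nut match the calibration: the pilot top is at crop (288,132), which is scene pixel (338,182), against a prediction of (337,181). The nut axis is therefore near (544,26), and the wings lie along 105°. The fingers, along 73°, are already behind the wings for a counter-clockwise push.

>>> carry_out(deltas=[-1,-0.02,-0.017,0,0,-1,-0.06,-0.052,0,0,-1,-0.095,-0.082,0,0,-1,-0.13,-0.112,0,0,-1,-0.165,-0.142,0,0,-1,-0.2,-0.172,0,0,-1,-0.235,-0.202,0,0,-1,-0.27,-0.232,0,0,-1,-0.305,-0.262,0,0,-1,-0.34,-0.293,0,0,-1,-0.375,-0.323,0,0,-1,-0.41,-0.353,0,0])

```text
clock: 1.45
ee_pos: [472.1, 139.4, 222.9]
tool_rot: [180.0, 0.0, 163.1]
force: [-0.2, 1.0, -0.4]
opening: 87.7
gripper_force: 0.0
```

>>> carry_out(deltas=[-1,-0.035,-0.03,0,0,-1,-0.07,-0.06,0,0,-1,-0.095,-0.082,0,0,-1,-0.103,-0.089,0,0,-1,-0.103,-0.089,0.02,0,-1,-0.103,-0.089,0.05,0,-1,-0.103,-0.089,0.05,0])

```text
clock: 2.15
ee_pos: [541.5, 26.9, 169.5]
tool_rot: [-179.9, -0.3, 163.2]
force: [0.3, 0.4, 0.0]
opening: 87.9
gripper_force: 0.0
```

Run:
```python
from m import *
c=shot('wrist','w1.png'); s=r.state(); print(s['ee_pos'],s['joint_positions'],c['fov_y'],c['cx'],c['cy'],np.round(-np.array(c['R']).T@c['t']),np.round(c['R'],2).tolist())
```

```text
[542.61481054  26.76309288 171.47986671] [-24.245402    19.16944801  20.55202228 107.24749617  -8.06331048
  55.20584076  73.06060724] 65.70646984690485 313.4270661132527 199.93858257301903 [471.  48. 332.] [[0.29, 0.96, -0.0], [0.92, -0.28, 0.26], [0.25, -0.08, -0.96]]
```

View pics/w1.png

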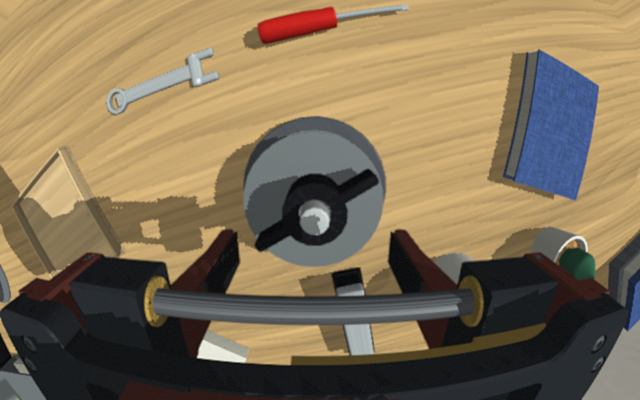

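The wrist view shows the pilot top at (314,216). It is centred between the fingertips at (235,235) and (394,235), and the wings run from (262,243) to (372,178).

```bash
cat >> h.py <<'E'
def wplane(c,u,v,z):
    f=200/np.tan(np.radians(c['fov_y'])/2); a=np.array([u-c['cx'],v-c['cy']]); rr=np.hypot(*a); th=rr/f
    d=np.array([*(a/rr*np.sin(th)),np.cos(th)]); R=np.array(c['R']); o=-R.T@np.array(c['t']); d=R.T@d
    return o+d*(z-o[2])/d[2]
E
python3 - <<'E'
from h import *
c=shot('wrist'); im=c['img']
g=im[195:240,290:340].min(2); m=(g>150).astype(np.uint8); ys,xs=np.nonzero(m); print(len(xs),xs.min()+290,xs.max()+290,ys.min()+195,ys.max()+195)
for p in((314,214),(315,216),(316,212)): print(p,wplane(c,*p,114.5))
a=wplane(c,260,245,95);b=wplane(c,374,177,95);print(a,b,(a+b)/2,np.degrees(np.arctan2(a[1]-b[1],a[0]-b[0])),np.linalg.norm(a-b))
print(r.state()['ee_pos'])
E
```

```text
384 301 328 206 231
(314, 214) [540.73257294  27.65517837 114.5       ]
(315, 216) [542.45117294  27.91425855 114.5       ]
(316, 212) [539.66723247  29.5297366  114.5       ]
[560.20381278 -26.0948912   95.        ] [531.22724571  80.37802544  95.        ] [545.71552924  27.14156712  95.        ] -74.77568990118634 110.34547302456983
[543.67647512  26.75380771 172.832266  ]
```

>>> carry_out(deltas=[-1,0.001,0.001,0.03,0,-1,0.001,0.001,0.065,0,-1,0.001,0.001,0.09,0,-1,0.001,0.001,0.097,0,-1,0.001,0.001,0.097,-6,-1,0.001,0.001,0.097,-12,-1,0.001,0.001,0.097,-18,-1,0.001,0.001,0.097,-24,-1,0.001,0.001,0.097,-30,-1,0.001,0.001,0.097,-36])

```text
clock: 3.25
ee_pos: [544.9, 27.6, 77.9]
tool_rot: [-180.0, 0.2, -160.6]
force: [0.4, -0.3, -0.2]
opening: 87.4
gripper_force: 0.1
```

Run:
```python
from h import *
s=r.state(); print(s['joint_positions'],s['force'],s['moment'])
```

```text
[-15.05483756  25.71673834   9.08653459 111.35322951  -5.74208859
  43.18042938 106.69396268] [ 0.39466613 -0.3048109  -0.23033069] [ 0.03745862 -0.00837918 -0.01147856]
```

>>> carry_out(deltas=[-1,0,0,0,-8,-1,0,0,0,-16,-1,0,0,-0.001,-24,-1,0,0,-0.001,-32,-1,0,0,-0.001,-40,-1,0,0,-0.001,-48,-1,0,0,-0.001,-48,-1,0,0,-0.001,-40,-1,0,0,-0.001,-32,-1,0,0,-0.001,-24,-1,0,0,-0.001,-16,-1,0,0,-0.001,-8])

```text
clock: 4.45
ee_pos: [544.3, 27.5, 78.1]
tool_rot: [-180.0, 0.1, -153.5]
force: [0.8, 0.1, -1.0]
opening: 87.7
gripper_force: 0.0
```

Run:
```python
from h import *
s=r.state(); print(s['joint_positions'],s['force'],s['moment'])
c=shot('wrist','w2.png')
```

```text
[-13.59862315  25.62669395   7.21294301 111.27049185  -4.54293286
  43.25511418 112.73130217] [ 0.77727437  0.05542273 -0.96598007] [0.11999048 0.0310868  0.00530236]
```

View pics/w2.png

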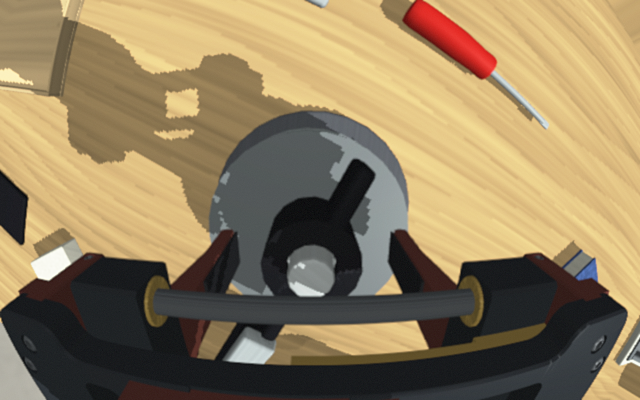

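The wrist view shows the wing tip at (360,170), well ahead of the right finger at (395,235). The nut has been pushed and the fingers are rewinding freely, so I'll keep ratcheting.

>>> carry_out(deltas=[-1,0,0,-0.001,8,-1,0,0,-0.001,16,-1,0,0,-0.001,24,-1,0,0,-0.001,32,-1,0,0,-0.001,40,-1,0,0,-0.001,48,-1,0,0,-0.001,56,-1,0,0,-0.001,64,-1,0,0,-0.001,72,-1,0,0,-0.001,80,-1,0,0,-0.001,88,-1,0,0,-0.001,96])

```text
clock: 5.7
ee_pos: [544.1, 27.8, 78.7]
tool_rot: [179.9, -0.0, 110.8]
force: [-0.9, -0.6, -0.7]
opening: 87.8
gripper_force: 0.0
```

>>> carry_out(deltas=[-1,0,0,0,0,-1,0,0,0,-8,-1,0,0,0,-16,-1,0,0,0,-24,-1,0,0,0,-32,-1,0,0,0,-40,-1,0,0,0,-48,-1,0,0,-0.001,-56,-1,0,0,-0.001,-64,-1,0,0,-0.001,-72,-1,0,0,-0.001,-80,-1,0,0,-0.001,-88])

```text
clock: 6.9
ee_pos: [543.9, 27.4, 79.5]
tool_rot: [-180.0, 0.1, -160.3]
force: [-1.0, -0.4, 0.0]
opening: 87.4
gripper_force: 0.0
```

>>> carry_out(deltas=[-1,0,0,0,-8,-1,0,0,-0.001,-16,-1,0,0,-0.001,-24,-1,0,0,-0.001,-32,-1,0,0,-0.001,-40,-1,0,0,-0.001,-48,-1,0,0,-0.001,-48,-1,0,0,-0.001,-40,-1,0,0,-0.001,-32,-1,0,0,-0.001,-24,-1,0,0,-0.001,-16,-1,0,0,-0.001,-8])

```text
clock: 8.1
ee_pos: [543.7, 27.3, 80.2]
tool_rot: [-180.0, 0.0, -153.3]
force: [0.1, 0.0, 0.2]
opening: 87.6
gripper_force: 0.0
```

Run:
```python
from h import *
s=r.state(); print(s['joint_positions'],s['force'],s['moment'])
c=shot('wrist','w3.png')
```

```text
[-13.42604952  25.42865256   7.00007013 111.20668983  -4.35235631
  43.56355576 112.71290001] [0.10476261 0.0081694  0.15399893] [ 0.07183632  0.00346995 -0.01079764]
```

View pics/w3.png

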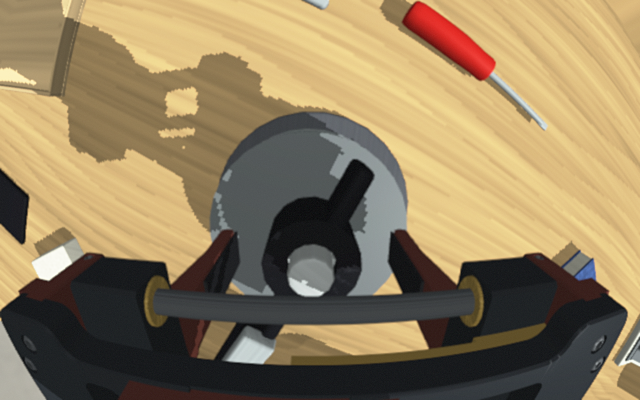

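The view matches the previous one, with the wing tip at (360,170) again, so a rewind under the wing gains nothing. The fingers must go over the opposite wing: lift, rewind about 198°, come down and push.

>>> carry_out(deltas=[-1,0,0,-0.008,8,-1,0,0,-0.018,16,-1,0,0,-0.028,24,-1,0,0,-0.034,32,-1,0,0,-0.034,40,-1,0,0,-0.034,48.5,-1,0,0,-0.034,57,-1,0,0,-0.034,65.5,-1,0,0,-0.034,74,-1,0,0,-0.034,82.5,-1,0,0,-0.034,91,-1,0,0,-0.034,99])

```text
clock: 9.35
ee_pos: [543.6, 27.5, 114.1]
tool_rot: [180.0, -0.0, 107.9]
force: [0.1, -0.4, -0.1]
opening: 87.7
gripper_force: 0.0
```

>>> carry_out(deltas=[-1,0,0,0,8,-1,0,0,0,16,-1,0,0,0,24,-1,0,0,0,32,-1,0,0,0,40,-1,0,0,0,48,-1,0,0,0,56,-1,0,0,0.01,59,-1,0,0,0.025,59,-1,0,0,0.033,55,-1,0,0,0.033,47,-1,0,0,0.033,39])

```text
clock: 10.55
ee_pos: [542.9, 27.5, 79.7]
tool_rot: [-179.9, 0.0, 69.6]
force: [-0.6, 0.6, -0.3]
opening: 87.6
gripper_force: 0.1
```

Run:
```python
from h import *
s=r.state(); print(s['joint_positions'],s['force'],s['moment'])
c=shot('wrist','w4.png')
```

```text
[-37.32850026  29.9824583   39.1719944  112.77159378 -25.89612453
  46.23545763  -3.90553787] [-0.64077508  0.59704436 -0.26689232] [-0.09730052  0.08170796  0.03744565]
```

View pics/w4.png

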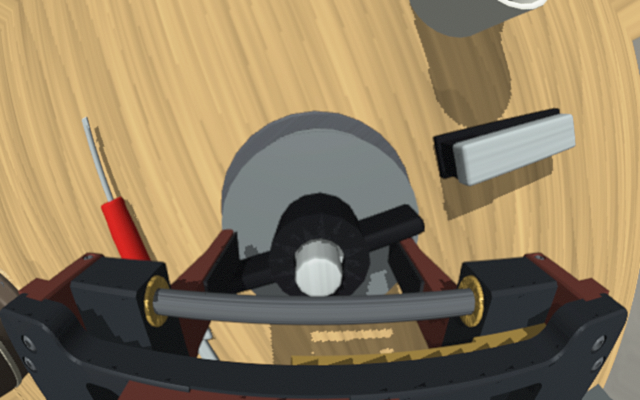

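The right finger at about (410,250) is now just behind the wing at (420,220), with the opposite wing at the left finger. The push continues.

>>> carry_out(deltas=[-1,0,0,0,-8.5,-1,0,0,0,-17,-1,0,0,0,-25.5,-1,0,0,-0.001,-34,-1,0,0,-0.001,-42.5,-1,0,0,-0.001,-51,-1,0,0,-0.001,-59.5,-1,0,0,-0.001,-68,-1,0,0,-0.002,-76.5,-1,0,0,-0.002,-85,-1,0,0,-0.002,-93.5,-1,0,0,-0.002,-102])

```text
clock: 11.8
ee_pos: [543.4, 27.4, 82.3]
tool_rot: [180.0, -0.0, 171.4]
force: [0.7, -1.2, 0.1]
opening: 87.7
gripper_force: 0.1
```

>>> carry_out(deltas=[-1,0,0,0,-8.5,-1,0,0,0,-17,-1,0,0,0,-25.5,-1,0,0,0,-34,-1,0,0,0,-42.5,-1,0,0,0,-51,-1,0,0,0,-59.5,-1,0,0,0,-68,-1,0,0,0,-76,-1,0,0,0,-76,-1,0,0,-0.01,-70,-1,0,0,-0.02,-62])

```text
clock: 13.0
ee_pos: [543.0, 27.2, 102.3]
tool_rot: [179.9, -0.0, -127.5]
force: [0.4, 0.2, -0.5]
opening: 88.1
gripper_force: 0.0
```

Run:
```python
from m import *
s=r.state(); print(s['joint_positions'],s['force'],s['ee_pos'],s['tool_rot'])
c=shot('wrist','w5.png')
shot('scene','s5.png')
```

```text
[ -5.80819223  23.67671004  -2.70662707 109.75042911   1.42868173
  46.6660974  133.27505857] [ 0.4075965   0.15004508 -0.48827936] [542.99042102  27.15346651 102.34750543] [ 1.79923568e+02 -1.04480441e-02 -1.27455979e+02]
```

View pics/w5.png

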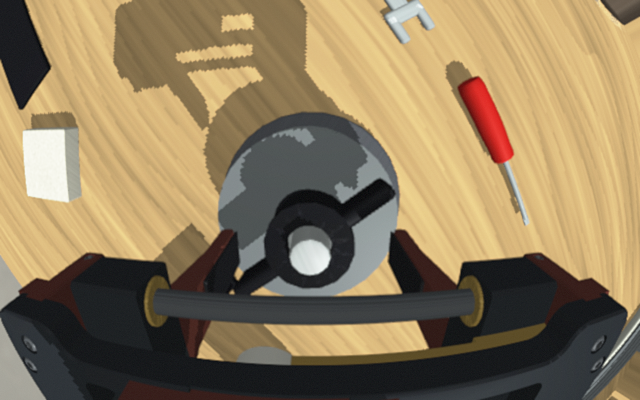

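The wings now run from (240,285) to (392,185), so the nut has turned another 180° (about 250° in all) and is still centred. I'll do the next cycle.

>>> carry_out(deltas=[-1,0,0,-0.01,8.5,-1,0,0,-0.016,17,-1,0,0,-0.016,25.5,-1,0,0,-0.016,34,-1,0,0,-0.016,42.5,-1,0,0,-0.016,51,-1,0,0,-0.016,59.5,-1,0,0,-0.016,68,-1,0,0,-0.016,76.5,-1,0,0,-0.016,85,-1,0,0,-0.016,93.5,-1,0,0,-0.016,102])

```text
clock: 14.3
ee_pos: [543.1, 27.4, 118.0]
tool_rot: [-180.0, -0.0, 130.8]
force: [-1.4, 0.2, -0.4]
opening: 87.6
gripper_force: 0.0
```

>>> carry_out(deltas=[-1,0,0,0,8.2,-1,0,0,0,16.4,-1,0,0,0,24.6,-1,0,0,0,32.8,-1,0,0,0,41,-1,0,0,0,49.2,-1,0,0,0,57.4,-1,0,0,0,65.6,-1,0,0,0,73.8,-1,0,0,0,82,-1,0,0,0.015,82,-1,0,0,0.033,82])

```text
clock: 15.5
ee_pos: [543.5, 27.7, 84.5]
tool_rot: [180.0, -0.0, 49.5]
force: [0.1, 0.1, -0.4]
opening: 87.8
gripper_force: 0.0
```

>>> carry_out(deltas=[-1,0,0,0,-8.5,-1,0,0,0,-17,-1,0,0,0,-25.5,-1,0,0,0,-34,-1,0,0,-0.001,-42.5,-1,0,0,-0.001,-51,-1,0,0,-0.001,-59.5,-1,0,0,-0.001,-68,-1,0,0,-0.002,-76.5,-1,0,0,-0.002,-85,-1,0,0,-0.002,-93.5,-1,0,0,-0.002,-102])

```text
clock: 16.7
ee_pos: [542.9, 27.5, 86.3]
tool_rot: [-180.0, -0.1, 151.8]
force: [0.1, -0.4, -0.6]
opening: 87.7
gripper_force: 0.1
```

>>> carry_out(deltas=[-1,0,0,0,-8,-1,0,0,0,-16,-1,0,0,0,-24,-1,0,0,-0.001,-32,-1,0,0,-0.001,-40,-1,0,0,-0.001,-48,-1,0,0,-0.001,-56,-1,0,0,-0.001,-64,-1,0,0,-0.002,-72,-1,0,0,-0.002,-80,-1,0,0,-0.002,-88,-1,0,0,-0.002,-96])

```text
clock: 17.9
ee_pos: [542.8, 27.7, 88.4]
tool_rot: [179.9, 0.0, -112.2]
force: [0.1, 0.2, 1.2]
opening: 87.7
gripper_force: 0.2
```

>>> carry_out(deltas=[-1,0,0,-0.01,8,-1,0,0,-0.024,16.5,-1,0,0,-0.033,25,-1,0,0,-0.033,33.5,-1,0,0,-0.033,42,-1,0,0,-0.033,50.5,-1,0,0,-0.033,59,-1,0,0,-0.033,67.5,-1,0,0,-0.033,76,-1,0,0,-0.033,84.5,-1,0,0,-0.033,93,-1,0,0,-0.033,101])

```text
clock: 19.1
ee_pos: [542.9, 27.6, 121.2]
tool_rot: [-180.0, -0.1, 146.1]
force: [0.6, 0.2, 0.2]
opening: 88.0
gripper_force: 0.0
```

>>> carry_out(deltas=[-1,0,0,0,8.5,-1,0,0,0,17,-1,0,0,0,25.5,-1,0,0,0,34,-1,0,0,0,42.5,-1,0,0,0,51,-1,0,0,0,59.5,-1,0,0,0,68,-1,0,0,0,76.5,-1,0,0,0,85,-1,0,0,0.005,93,-1,0,0,0.02,97])

```text
clock: 20.3
ee_pos: [543.8, 27.5, 102.0]
tool_rot: [179.9, -0.1, 49.2]
force: [-0.2, 0.1, -0.3]
opening: 87.6
gripper_force: 0.0
```

>>> carry_out(deltas=[-1,0,0,0.012,0,-1,0,0,0.012,-8.5,-1,0,0,0.012,-17,-1,0,0,0.012,-25.5,-1,0,0,0.012,-34,-1,0,0,0.012,-42.5,-1,0,0,0.012,-51,-1,0,0,0.011,-59.5,-1,0,0,0.011,-68,-1,0,0,0.01,-76.5,-1,0,0,0.01,-85,-1,0,0,0.01,-93.5])

```text
clock: 21.5
ee_pos: [543.0, 27.4, 91.5]
tool_rot: [-180.0, -0.0, 143.3]
force: [0.5, 0.1, 0.3]
opening: 87.6
gripper_force: 0.1
```

>>> carry_out(deltas=[-1,0,0,0,-8.5,-1,0,0,0,-17,-1,0,0,0,-25.5,-1,0,0,-0.001,-34,-1,0,0,-0.001,-42.5,-1,0,0,-0.001,-51,-1,0,0,-0.001,-59.5,-1,0,0,-0.001,-68,-1,0,0,-0.002,-76.5,-1,0,0,-0.002,-85,-1,0,0,-0.002,-93.5,-1,0,0,-0.002,-102])

```text
clock: 22.7
ee_pos: [543.0, 27.6, 93.7]
tool_rot: [179.9, 0.0, -114.7]
force: [1.1, -1.0, -0.0]
opening: 87.9
gripper_force: 0.2
```

Run:
```python
from m import *
s=r.state(); print(s['joint_positions'],s['ee_pos'],s['tool_rot'],s['moment'])
a=cv2.resize(shot('wrist')['img'],(400,250)); b=cv2.resize(shot('scene')['img'][130:250,250:442],(400,250))
cv2.imwrite('pics/w6.png',np.hstack([a,b])[:,:,::-1])
```

```text
[  3.57283689  25.16617395 -14.76025189 109.50667804   8.50027955
  46.39957406 139.59632114] [542.9665018   27.6035784   93.65528001] [ 1.79937690e+02  4.80496429e-02 -1.14677019e+02] [ 0.00834648  0.05709842 -0.03871463]
```

View pics/w6.png

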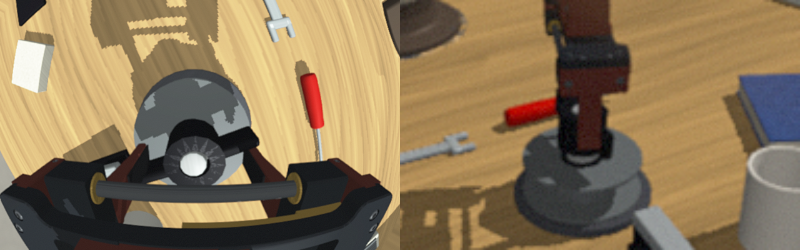

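The left half shows the wings at (258,142) and (140,178), pushed round by the fingers. The right half shows a gap under the nut at (580,160), so it has risen. Next cycle.

>>> carry_out(deltas=[-1,0,0,-0.01,8,-1,0,0,-0.024,16.5,-1,0,0,-0.033,25,-1,0,0,-0.033,33.5,-1,0,0,-0.033,42,-1,0,0,-0.033,50.5,-1,0,0,-0.033,59,-1,0,0,-0.033,67.5,-1,0,0,-0.033,76,-1,0,0,-0.033,84.5,-1,0,0,-0.033,93,-1,0,0,-0.033,101])

```text
clock: 24.0
ee_pos: [543.1, 27.6, 127.0]
tool_rot: [180.0, -0.0, 143.2]
force: [0.6, -0.4, 1.0]
opening: 87.7
gripper_force: 0.0
```

>>> carry_out(deltas=[-1,0,0,0,8.5,-1,0,0,0,17,-1,0,0,0,25.5,-1,0,0,0,34,-1,0,0,0,42.5,-1,0,0,0,51,-1,0,0,0,59.5,-1,0,0,0,68,-1,0,0,0,76.5,-1,0,0,0,85,-1,0,0,0.005,93,-1,0,0,0.02,97])

```text
clock: 25.2
ee_pos: [544.2, 27.6, 107.8]
tool_rot: [179.9, -0.1, 46.3]
force: [-0.3, -0.3, 0.3]
opening: 87.5
gripper_force: 0.0
```

>>> carry_out(deltas=[-1,0,0,0.011,0,-1,0,0,0.011,-8.5,-1,0,0,0.011,-17,-1,0,0,0.011,-25.5,-1,0,0,0.011,-34,-1,0,0,0.011,-42.5,-1,0,0,0.011,-51,-1,0,0,0.01,-59.5,-1,0,0,0.01,-68,-1,0,0,0.01,-76.5,-1,0,0,0.01,-85,-1,0,0,0.01,-93.5])

```text
clock: 26.4
ee_pos: [543.3, 27.3, 97.1]
tool_rot: [180.0, -0.0, 140.6]
force: [0.1, 0.3, -0.1]
opening: 87.7
gripper_force: 0.1
```

>>> carry_out(deltas=[-1,0,0,0,-8.5,-1,0,0,0,-17,-1,0,0,0,-25.5,-1,0,0,-0.001,-34,-1,0,0,-0.001,-42.5,-1,0,0,-0.001,-51,-1,0,0,-0.001,-59.5,-1,0,0,-0.001,-68,-1,0,0,-0.002,-76.5,-1,0,0,-0.002,-85,-1,0,0,-0.002,-93.5,-1,0,0,-0.002,-102])

```text
clock: 27.6
ee_pos: [543.2, 27.5, 99.1]
tool_rot: [180.0, 0.0, -117.4]
force: [0.2, -0.0, 1.7]
opening: 87.8
gripper_force: 0.1
```

Run:
```python
from m import *
s=r.state(); print(s['joint_positions'],s['ee_pos'],s['tool_rot'],s['force'])
```

```text
[  6.61618593  25.18586692 -18.67205612 109.04972079  10.59032272
  47.4395861  134.97304568] [543.15844971  27.49455839  99.11288393] [ 1.79959597e+02  3.25090211e-02 -1.17429921e+02] [ 0.24994643 -0.02257042  1.69614352]
```

>>> carry_out(deltas=[-1,0,0,-0.01,8,-1,0,0,-0.024,16.5,-1,0,0,-0.033,25,-1,0,0,-0.033,33.5,-1,0,0,-0.033,42,-1,0,0,-0.033,50.5,-1,0,0,-0.033,59,-1,0,0,-0.033,67.5,-1,0,0,-0.033,76,-1,0,0,-0.033,84.5,-1,0,0,-0.033,93,-1,0,0,-0.033,101])

```text
clock: 28.8
ee_pos: [543.1, 27.4, 132.0]
tool_rot: [-180.0, -0.0, 140.9]
force: [0.9, 1.3, 0.8]
opening: 87.7
gripper_force: 0.0
```

>>> carry_out(deltas=[-1,0,0,0,8.5,-1,0,0,0,17,-1,0,0,0,25.5,-1,0,0,0,34,-1,0,0,0,42.5,-1,0,0,0,51,-1,0,0,0,59.5,-1,0,0,0,68,-1,0,0,0,76.5,-1,0,0,0,85,-1,0,0,0.005,93,-1,0,0,0.02,97])

```text
clock: 30.0
ee_pos: [544.2, 27.5, 112.9]
tool_rot: [179.9, -0.1, 43.9]
force: [-0.1, 0.1, -0.8]
opening: 88.1
gripper_force: 0.0
```

>>> carry_out(deltas=[-1,0,0,0.012,0,-1,0,0,0.012,-8.5,-1,0,0,0.012,-17,-1,0,0,0.012,-25.5,-1,0,0,0.012,-34,-1,0,0,0.012,-42.5,-1,0,0,0.012,-51,-1,0,0,0.011,-59.5,-1,0,0,0.011,-68,-1,0,0,0.01,-76.5,-1,0,0,0.01,-85,-1,0,0,0.01,-93.5])

```text
clock: 31.2
ee_pos: [543.2, 27.3, 102.0]
tool_rot: [-180.0, -0.0, 138.2]
force: [-0.3, -0.1, 0.1]
opening: 87.6
gripper_force: 0.1
```

>>> carry_out(deltas=[-1,0,0,0,-8.5,-1,0,0,0,-17,-1,0,0,0,-25.5,-1,0,0,-0.001,-34,-1,0,0,-0.001,-42.5,-1,0,0,-0.001,-51,-1,0,0,-0.001,-59.5,-1,0,0,-0.001,-68,-1,0,0,-0.002,-76.5,-1,0,0,-0.002,-85,-1,0,0,-0.002,-93.5,-1,0,0,-0.002,-102])

```text
clock: 32.4
ee_pos: [543.1, 27.4, 104.1]
tool_rot: [180.0, 0.0, -119.8]
force: [-0.5, -1.3, -0.1]
opening: 87.8
gripper_force: 0.1
```

>>> carry_out(deltas=[-1,0,0,0,-8,-1,0,0,0,-16,-1,0,0,0,-20,-1,0,0,0,-20,-1,0,0,-0.01,-14,-1,0,0,-0.025,-6,-1,0,0,-0.033,2,-1,0,0,-0.033,10,-1,0,0,-0.033,18,-1,0,0,-0.033,26,-1,0,0,-0.033,34])

```text
clock: 33.5
ee_pos: [543.2, 27.4, 137.3]
tool_rot: [180.0, 0.0, -154.7]
force: [-0.0, -0.3, 0.0]
opening: 87.9
gripper_force: 0.0
```

Run:
```python
from m import *
s=r.state(); print(s['joint_positions'],s['ee_pos'],s['tool_rot'],s['force'])
c=shot('wrist')
p=blackrect(c,(220,120,420,285),30)
cv2.imwrite('pics/w7w.png',c['img'][:,:,::-1])
a=cv2.resize(c['img'],(400,250)); b=cv2.resize(shot('scene')['img'][130:250,250:442],(400,250))
cv2.imwrite('pics/w7.png',np.hstack([a,b])[:,:,::-1])
```

```text
[  4.70419652  21.98549205 -16.03351401 107.3308512    7.53472528
  51.70869939 100.363725  ] [543.23496555  27.41553027 137.33118761] [ 1.79971746e+02  2.19966162e-03 -1.54732906e+02] [-0.00868006 -0.2799763   0.01257428]
```

View pics/w7.png

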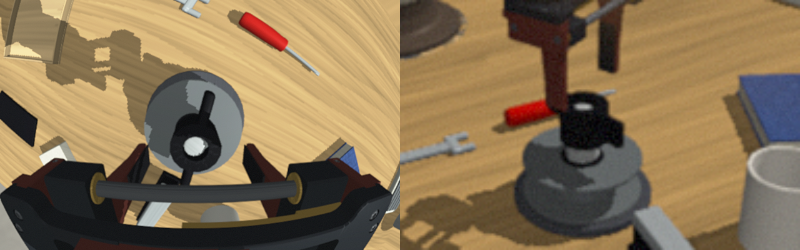

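The nut has risen, with a gap under it at (583,155) on the right, and it is still on the post. The wings run from (208,95) to (185,185) on the left, so about 18° more makes the fingers perpendicular to them. Then I grip.

>>> carry_out(deltas=[-1,0,0,0,8,-1,0,0,0,16,-1,0,0,0.015,18,-1,0,0,0.035,18,-1,0,0,0.047,18,-1,0,0,0.047,18,0.5,0,0,0.047,18,1,0,0,0.047,18,1,0,0,0.047,18,1,0,0,0.047,18,1,0,0,0.047,18,1,0,0,0.047,18], squeeze=25)

```text
clock: 34.8
ee_pos: [543.6, 27.3, 91.0]
tool_rot: [-180.0, 0.0, -172.4]
force: [-0.7, 0.2, 1.8]
opening: 52.3
gripper_force: 25.0
```

Run:
```python
from m import *
s=r.state(); print(s['joint_positions'],s['ee_pos'],s['tool_rot'],s['force'],s['moment'],s['opening'],s['gripper_force'])
```

```text
[  1.22869194  25.11665299 -11.76982595 109.75350396   6.94924673
  45.77258421  83.3015316 ] [543.60043808  27.27941942  90.96936697] [-1.79994358e+02  3.32365679e-02 -1.72386815e+02] [-0.69677966  0.18445399  1.75145964] [-0.03362351  0.00081667  0.06296585] 52.26847248785884 25.000344378640875
```

>>> carry_out(deltas=[1,0,0,-0.002,0,1,0,0,-0.004,0,1,0,0,-0.008,0,1,0,0,-0.012,0])

```text
clock: 35.2
ee_pos: [543.3, 27.4, 102.9]
tool_rot: [180.0, -0.0, -172.4]
force: [-0.1, -0.3, -0.1]
opening: 52.4
gripper_force: 25.0
```

>>> carry_out(deltas=[1,0,0,-0.012,0,1,0,0,-0.027,0,1,0,0,-0.042,0,1,0,0,-0.057,0,1,0,0,-0.07,0,1,0,0,-0.075,0,1,0,0,-0.075,0])

```text
clock: 35.9
ee_pos: [543.8, 27.3, 178.6]
tool_rot: [-180.0, 0.1, -172.4]
force: [0.6, -0.6, -1.0]
opening: 52.1
gripper_force: 25.0
```

Run:
```python
from m import *
s=r.state(); print(s['ee_pos'],s['tool_rot'],s['force'],s['opening'])
c=shot('wrist'); cv2.imwrite('pics/w8a.png',c['img'][:,:,::-1])
c=shot('scene'); 
a=cv2.resize(cv2.imread('pics/w8a.png'),(400,250)); b=cv2.resize(c['img'][80:240,230:486][:,:,::-1],(400,250))
cv2.imwrite('pics/w8.png',np.hstack([a,b]))
y=np.radians(s['tool_rot'][2]); d=np.array([485,-346])-s['ee_pos'][:2]
print(np.cos(y)*d[0]+np.sin(y)*d[1], np.sin(y)*d[0]-np.cos(y)*d[1])
# tray edge check, top cam: saturation-light tray outline
c=shot('top');g=cv2.cvtColor(c['img'],cv2.COLOR_RGB2HSV);m=((g[:,:,1]<118)&(g[:,:,2]>120)).astype(np.uint8)
m[:185]=0;m[295:]=0;m[:,:405]=0;m[:,525:]=0
p=np.argwhere(cv2.morphologyEx(m,cv2.MORPH_OPEN,np.ones((2,2))))[:,::-1]
(u,v),wh,an=cv2.minAreaRect(p.astype(np.float32));print(len(p),u,v,wh,an,onplane(c,u,v,20))
```

```text
[543.83085021  27.32683172 178.60475135] [-1.79992731e+02  9.41030728e-02 -1.72393569e+02] [ 0.63021666 -0.57704427 -1.02691111] 52.08342964831774
107.72957056484518 -362.2545125196001
7921 465.5 240.49996948242188 (118.99998474121094, 108.99998474121094) 0.0 [ 483.43443047 -349.25885298   20.        ]
```

View pics/w8.png

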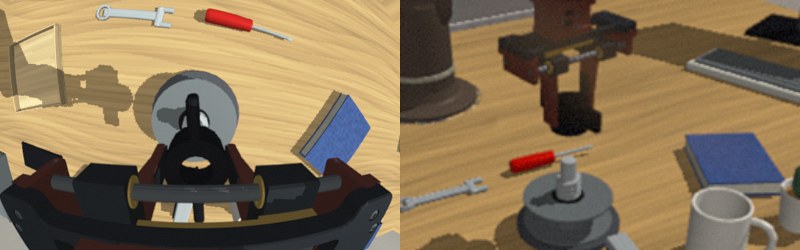

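The nut is held between the fingers above the freed post, at right-half (575,110), and the spool is still on its stand. Moving to the tray.

>>> carry_out(deltas=[1,0.006,-0.02,0,0,1,0.016,-0.055,0,0,1,0.027,-0.092,0,0,1,0.038,-0.129,0,0,1,0.049,-0.166,0,0,1,0.06,-0.203,0,0,1,0.071,-0.24,0,0,1,0.082,-0.277,0,0,1,0.093,-0.314,0,0,1,0.102,-0.343,0,0,1,0.107,-0.359,0,0,1,0.108,-0.362,0,0])

```text
clock: 37.25
ee_pos: [483.2, -347.5, 176.8]
tool_rot: [180.0, -0.1, -172.6]
force: [-0.1, -0.1, -0.2]
opening: 52.2
gripper_force: 25.0
```

Run:
```python
from m import *
s=r.state(); print(s['ee_pos'],s['tool_rot'],s['opening'])
c=shot('scene')
P=np.array([onplane(c,u,v,22) for u,v in((117,261),(189,225),(227,261),(150,300))]);print(P.round(),P.mean(0))
for z,X in((22,(485,-346)),):
  print([np.round(proj(c,(*X,h))) for h in (0,22)])
# free wall pixels: inner tray in top view, line fits at left and right edges
c=shot('top');e=cv2.Canny(cv2.cvtColor(c['img'],cv2.COLOR_RGB2GRAY)[185:295,405:525],40,120)
L=cv2.HoughLinesP(e,1,np.pi/180,25,minLineLength=30,maxLineGap=5)
for l in (L[:,0] if L is not None else []): a=onplane(c,l[0]+405,l[1]+185,22)[:2];b=onplane(c,l[2]+405,l[3]+185,22)[:2]; print(a.round(),b.round())
```

```text
[ 483.21031087 -347.45833976  176.78212112] [ 1.79976669e+02 -7.69124894e-02 -1.72555698e+02] 52.226180625461204
[[ 452. -441.   22.]
 [ 404. -284.   22.]
 [ 566. -248.   22.]
 [ 596. -401.   22.]] [ 504.393689   -343.74040823   22.        ]
[array([171., 262.]), array([169., 254.])]
[ 544. -250.] [ 580. -418.]
[ 553. -255.] [ 393. -288.]
[ 551. -248.] [ 576. -366.]
[ 395. -281.] [ 430. -434.]
[ 537. -250.] [ 393. -281.]
[ 524. -372.] [ 438. -383.]
```

>>> carry_out(deltas=[1,0,0,0.015,0,1,0,0,0.04,0,1,0,0,0.065,0,1,0,0,0.09,0,1,0,0,0.115,0,1,0,0,0.132,0,1,0,0,0.144,0,1,0,0,0.15,0,1,0,0,0.153,0,1,0,0,0.155,0,1,0,0,0.155,0,1,0,0,0.155,0])

```text
clock: 38.55
ee_pos: [484.6, -346.1, 23.3]
tool_rot: [-180.0, 0.0, -172.4]
force: [0.2, -0.0, -1.0]
opening: 52.5
gripper_force: 25.0
```

>>> carry_out(deltas=[1,0,0,0.001,0,1,0,0,0.002,0,1,0,0,0.002,0])

```text
clock: 38.85
ee_pos: [484.2, -345.8, 20.6]
tool_rot: [180.0, -0.0, -172.4]
force: [-0.2, 0.2, -1.4]
opening: 52.2
gripper_force: 25.0
```

>>> carry_out(deltas=[1,0,0,0.001,0,1,0,0,0.002,0,1,0,0,0.002,0])

```text
clock: 39.15
ee_pos: [484.2, -345.7, 18.4]
tool_rot: [180.0, -0.0, -172.4]
force: [-0.8, -0.5, -1.6]
opening: 52.6
gripper_force: 25.0
```

>>> carry_out(deltas=[1,0,0,0.001,0,1,0,0,0.001,0,1,0,0,0.001,0])

```text
clock: 39.45
ee_pos: [484.4, -345.8, 18.0]
tool_rot: [-180.0, 0.0, -172.4]
force: [-1.5, 1.3, 5.5]
opening: 52.2
gripper_force: 25.0
```

>>> carry_out(deltas=[1,0,0,0.001,0,1,0,0,0.001,0,1,0,0,0.001,0])

```text
clock: 39.75
ee_pos: [484.5, -345.8, 18.0]
tool_rot: [-180.0, 0.0, -172.4]
force: [-4.0, 2.7, 14.2]
opening: 51.9
gripper_force: 25.0
```

>>> carry_out(deltas=[1,0,0,-0.001,0,0.2,0,0,-0.001,0,-0.6,0,0,-0.001,0,-0.8,0,0,-0.001,0,-0.8,0,0,-0.001,0,-0.8,0,0,-0.02,0,-0.8,0,0,-0.05,0,-0.8,0,0,-0.09,0,-0.8,0,0,-0.13,0,-0.8,0,0,-0.15,0,-0.8,0,0,-0.15,0,-0.8,0,0,-0.15,0])

```text
clock: 40.95
ee_pos: [484.1, -345.8, 166.3]
tool_rot: [-180.0, 0.0, -172.4]
force: [0.1, 0.1, 0.1]
opening: 79.2
gripper_force: 0.0
```

Run:
```python
from m import *
s=r.state(); print(s['ee_pos'],s['force'],s['opening'])
c=shot('wrist'); im=c['img']
print(blackrect.__name__)
p=blackrect(c,(200,100,440,300),35); print(len(p),p.min(0),p.max(0))
q=np.array([wplane(c,u,v,45)[:2] for u,v in p]); print(q.mean(0),q.min(0),q.max(0),cv2.minAreaRect(q.astype(np.float32)))
c=shot('top'); p=blackrect(c,(425,200,505,280),35); q=np.array([onplane(c,u,v,45)[:2] for u,v in p]);print(len(p),p.mean(0),cv2.minAreaRect(q.astype(np.float32)))
```

```text
[ 484.1228902  -345.75961598  166.31505318] [0.13666778 0.13705888 0.11620314] 79.21142562010736
blackrect
2145 [287 135] [339 249]
[ 482.8432647  -346.42781792] [ 428.69741043 -370.410954  ] [ 540.08359602 -320.70334388] ((484.388671875, -345.5979309082031), (50.258750915527344, 104.60741424560547), 76.47904205322266)
853 [490.7116061  240.90269637] ((482.9123229980469, -398.4353942871094), (85.0271987915039, 65.89971160888672), 6.780913352966309)
```

The wrist view puts the nut at (484,-346) at the expected height, spanning about 111 × 50 mm. That means it is upright in the tray and centred, and the gripper is clear.

```bash
python3 -c "
from rig import r
print(r.hand_in())"
```

```text
the job is handed in; nothing more can be done
None
```

I unscrewed the wing nut about 2.7 turns, lifted it off the post and set it upright in the tray within a few millimetres of its centre. The spool stayed on its stand, and I handed the job in at about 41 s; the hand-in returned no verdict.

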